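# Move the price-label rolls to the new rack in order

## Task

Move the four rolls of price labels from the wooden rack onto the four spindles of the white rack, keeping their order: the roll next to the wooden rack's orange block goes on the spindle next to the white rack's orange block, and so on to the last. Every roll must sit flat, all the way down on its own spindle, and be let go.

Things in the scene. Friction and masses are not known exactly. Their poses are not given: they have to be found in the camera images.
- roll_yellow: loose yellow roll of price labels, a ring standing on its flat end: outside diameter 48 mm, height 32 mm, about 60 g, with a round hole of 26 mm straight through (brown cardboard core). Origin: centre of its underside; z up along the hole. At the start it sits on the yellow cradle, its underside 24 mm above the table
- roll_green: loose green roll of price labels, a ring standing on its flat end: outside diameter 48 mm, height 32 mm, about 60 g, with a round hole of 26 mm straight through (brown cardboard core). Origin: centre of its underside; z up along the hole. At the start it sits on the green cradle, its underside 24 mm above the table
- roll_pink: loose pink roll of price labels, a ring standing on its flat end: outside diameter 48 mm, height 32 mm, about 60 g, with a round hole of 26 mm straight through (brown cardboard core). Origin: centre of its underside; z up along the hole. At the start it sits on the pink cradle, its underside 24 mm above the table
- roll_blue: loose blue roll of price labels, a ring standing on its flat end: outside diameter 48 mm, height 32 mm, about 60 g, with a round hole of 26 mm straight through (brown cardboard core). Origin: centre of its underside; z up along the hole. At the start it sits on the blue cradle, its underside 24 mm above the table
- cradle_yellow: fixed yellow pad on the wooden old rack, 62 by 66 mm (along its y, the row) and 6 mm thick, with an upright steel spindle in its middle, 10 mm diameter, round-tipped, standing 23 mm above the pad. Origin: centre of the pad's underside, 18 mm above the table; z up. The yellow roll starts on it. The four pads stand in one row, 76 mm apart, their order differs every time
- cradle_green: fixed green pad on the wooden old rack, 62 by 66 mm (along its y, the row) and 6 mm thick, with an upright steel spindle in its middle, 10 mm diameter, round-tipped, standing 23 mm above the pad. Origin: centre of the pad's underside, 18 mm above the table; z up. The green roll starts on it. The four pads stand in one row, 76 mm apart, their order differs every time
- cradle_pink: fixed pink pad on the wooden old rack, 62 by 66 mm (along its y, the row) and 6 mm thick, with an upright steel spindle in its middle, 10 mm diameter, round-tipped, standing 23 mm above the pad. Origin: centre of the pad's underside, 18 mm above the table; z up. The pink roll starts on it. The four pads stand in one row, 76 mm apart, their order differs every time
- cradle_blue: fixed blue pad on the wooden old rack, 62 by 66 mm (along its y, the row) and 6 mm thick, with an upright steel spindle in its middle, 10 mm diameter, round-tipped, standing 23 mm above the pad. Origin: centre of the pad's underside, 18 mm above the table; z up. The blue roll starts on it. The four pads stand in one row, 76 mm apart, their order differs every time
- old_first: fixed orange block, 44 by 26 mm (along its y, the row) and 40 mm tall, at one end of the old rack (a plain grey one like it is at the other end), 55 mm from the middle of the nearest pad: it marks the first place of the old row. It may be at either end. Origin: centre of its underside, 18 mm above the table
- new_rack: fixed white rack, base 64 x 370 mm, 24 mm tall. Origin: centre of its underside on the table; y along the row, z up. Four upright steel spindles (10 mm diameter, 23 mm above the base's top) at x = 0, y = +114 (first), +38, -38, -114 mm (last). An orange block (44 x 26 mm, 40 mm tall) on the base at y = +169 mm marks the first end, a grey one at -169 mm the last. A roll rests on the base's top
Things that resemble listed ones, but are neither listed nor needed, are in the scene too. Leave any black look-alike of the roll_blue alone.

How it is judged:
By the outcome, as a careful person would: the job done as asked, in the order asked, and still so for the second after the job is handed in, with the robot touching nothing.
It also fails if it takes over 80 s, if anything falls off the work surface, if the arm or the gripper's body presses on something with over 40 N, if the wrist force passes 120 N, or if a joint passes its speed limit or range.

## Robot

A 6-joint arm with a two-finger parallel gripper is mounted at the origin on the work surface. World frame = base frame: x ahead of the robot, y to its left, z up, the work surface at z = 0. Lengths are in mm, angles in degrees, forces in N, time in s.
With the tool pointing down it reaches from about 325 to 900 mm from the base axis. Payload 3.5 kg.
Tool frame: the origin (TCP) lies at the very end of the fingers, on their centre line; the grasp point (between the pads) lies 19 mm behind it (hold_point_z is the distance from the TCP to the grasp point, in mm); z points along the fingers, y is the line along which they close (so a half turn about z gives the same grasp; the last joint's range is limited). The gripper opens to 85 mm and grips with 20 to 120 N. Pads are 22 mm wide; open, the fingers measure 114 mm over their backs; the gripper's body (76 mm by 85 mm) begins 54 mm behind the grasp point. The pads swing forward as they close: fully open they stand 13 mm farther back than shut.
Start: joints at [-77.831, 15.837, -1.513, 72.651, 0, 84.076], TCP at [194.098, -594.094, 231.313] pointing down, gripper open.
Joint ranges: [-178.77, 178.77], [-48.84, 107.48], [-61.69, 71.31], [-111.58, 123.2], [-90, 87.43], [-180, 180]. Speed limits (degrees/s): [147.25, 147.25, 180, 180, 180, 180].

## Interface

Orientations are given as [roll, pitch, yaw] about the fixed x, y, z axes, in that order (R = Rz(yaw) Ry(pitch) Rx(roll)).
In Python, from station import * gives the robot as it stands.
- The arm moves only by the tool apply_moves, never from a script. Its argument "moves" is a list of rows, each a list of 2 entries, a list of its own where there are three numbers: the shift along the world's x, y, z in cm, then the turn, a rotation vector about the world's x, y, z in degrees. A call has 1 to 12 rows; each row is the pose to reach, as a shift and turn from the pose commanded when the call began; what a row does not reach only later rows make up. A row lasts 1/8 s, in which the tool goes at most 62.5 mm and 10.7 degrees, less where a joint would pass 70% of its speed; a pose out of reach is approached as far as the arm can. A call with a gripper value outside its range is refused whole. "hand" is the closure, from 0 (fully open) to 1 (shut), set as the call begins (left out, the last holds). The fingers move at their own pace and stop on an object; "grip_force" is the grip in N (left out, the last holds). Time passes only in rows, so rows that repeat a pose let the fingers close. It gives the time, the measured TCP pose, the force, the opening and the grip force at its end, in the units of the state.
- state(): the state, without advancing time (a new reading comes with each control period).
- grab_frame(name): name is "side" or "top" or "wrist"; returns the picture (420x560x3 uint8, red, green, blue); there is no depth.
- camera_info(name): a dict with "mtx" (3x3 intrinsics, pixels), "pose" (4x4, takes a point from camera to world coordinates); the wrist camera has in their place "tool_from_camera" (4x4, takes a point from camera to tool coordinates, whose origin is the TCP and whose axes are the flange's). Camera axes: x right, y down, z forward; pixel columns grow to the right and rows downward; lengths in mm; the calibration is good to about 2 mm. The wrist camera is an equidistant fisheye: a pixel r from the principal point sees the ray r / f radians off the axis. A picture is of the moment at which its call begins: read the wrist's pose just before it. camera_info takes no time and is no camera call.
- job_done(): hands the job in; it is judged then, once.
The state is a dict: "time": time; "joints": joint angles; "qd": joint speeds; "joint_efforts": joint torques, N m; "tcp_pos": TCP position; "ee_rot": TCP orientation; "wrist_force": force on the tool from outside, world axes, zero at the start; "torque": the same for the moment, N m; "gripper_width": finger opening in mm; "grasp_force": force on a finger pad.
Only numpy, scipy, OpenCV 4.12 (cv2) and the standard library are available. Lean on these libraries where they do the work, as an engineer would, in place of code of your own. Each camera call takes 0.05 s, during which the arm holds its last target. There are 200 camera calls.

## Working session

There is one attempt and no reset: what is moved stays moved. The work goes in short steps, Python scripts to look and compute and a tool call to move; the robot and the scene stay as the last step left them, time stands still between calls to the robot, and variables do not carry over. Pictures are saved under pics/ and viewed, at most 14 in all, crops included, and the job is handed in when it is done.

Besides the shell and the picture viewer there is one more tool, called after ">>>" by a JSON object that holds its "api" and its "payload", one argument or row to a line. apply_moves: Moves the arm, as the interface text tells. Its arguments: {"type":"object","properties":{"moves":{"type":"array"},"hand":{"type":"number"},"grip_force":{"type":"number"}},"required":["moves"]}

```bash
mkdir -p pics; ls; python3 - <<'E'
from station import *
import cv2
for n in("side","top","wrist"):
    cv2.imwrite(f"pics/{n}0.png",grab_frame(n)[...,::-1]); print(n,camera_info(n))
s=state();print(s)
E
```

```text
pics
side {'mtx': array([[395.90448016,   0.        , 287.07706963],
       [  0.        , 395.90448016, 210.58654627],
       [  0.        ,   0.        ,   1.        ]]), 'pose': array([[ 9.26290244e-01, -2.69535709e-01,  2.63318981e-01,
         4.10723972e+02],
       [-3.76705732e-01, -6.45896082e-01,  6.64011328e-01,
        -5.17863506e+02],
       [-8.89806571e-03, -7.14260984e-01, -6.99822885e-01,
         5.70173480e+02],
       [ 0.00000000e+00,  0.00000000e+00,  0.00000000e+00,
         1.00000000e+00]])}
top {'mtx': array([[412.88892991,   0.        , 278.31061999],
       [  0.        , 412.88892991, 209.9011167 ],
       [  0.        ,   0.        ,   1.        ]]), 'pose': array([[-1.38275969e-02, -9.84479205e-01,  1.74955685e-01,
         4.50227266e+02],
       [-9.99780053e-01,  1.08532866e-02, -1.79458053e-02,
        -1.37413600e+01],
       [ 1.57684279e-02, -1.75165352e-01, -9.84412747e-01,
         8.21266868e+02],
       [ 0.00000000e+00,  0.00000000e+00,  0.00000000e+00,
         1.00000000e+00]])}
wrist {'mtx': array([[325.1922621 ,   0.        , 282.638117
[... 460 characters left out ...]
00e+00]])}
{'time': 0.15, 'joints': array([-7.78303888e+01,  1.58697016e+01, -1.57982650e+00,  7.26507074e+01,
        2.14626808e-03,  8.40762914e+01]), 'qd': array([ 0.0463001 , -0.17935206,  0.19909216, -0.054216  , -0.03579953,
       -0.01480369]), 'joint_efforts': array([ 4.57132328e-04, -4.46057761e+01,  2.95638388e+01,  1.05080742e-02,
       -1.40077250e-04, -2.62274938e-06]), 'tcp_pos': array([ 193.98172939, -593.49078906,  230.40054137]), 'ee_rot': array([-1.79900521e+02, -1.24795131e-02,  1.80933070e+01]), 'wrist_force': array([-0.43589818, -0.14512671,  0.42901778]), 'torque': array([-0.04633971, -0.03341543,  0.01072597]), 'grasp_force': 0.0, 'gripper_width': 85.04593359280015}
```

View pics/top0.png

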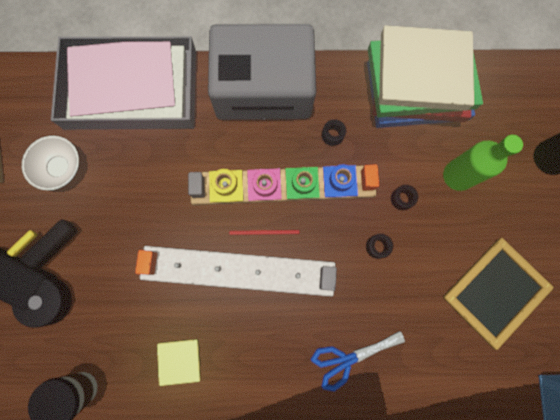

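View pics/side0.png

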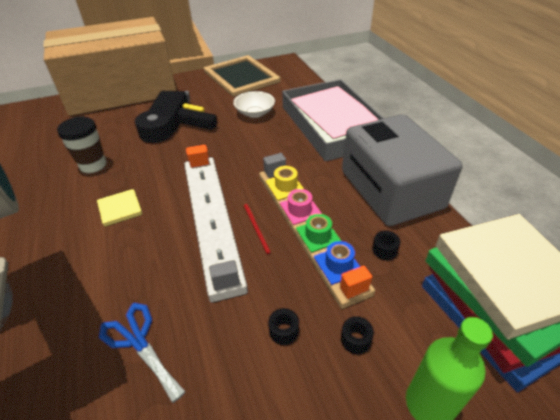

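The top view shows the old row from its orange block (371,177) as blue (343,180), green (303,182), pink (264,184), yellow (225,184). The white rack runs from its orange block (146,262), with spindles at about (178,265), (218,268), (258,272) and (298,275). The side view agrees. Black rings are decoys.

```bash
cat > h.py <<'E'
import numpy as np, cv2
from station import *
HUE=dict(blue=(105,130),green=(45,85),pink=(155,175),yellow=(22,35))
def ray(n,uv):
    c=camera_info(n);P=c["pose"];d=P[:3,:3]@np.linalg.solve(c["mtx"],[uv[0],uv[1],1.]);return P[:3,3],d/np.linalg.norm(d)
def plane(n,uv,z):
    o,d=ray(n,uv);return o+d*(z-o[2])/d[2]
def tri(a,b):
    (o,d),(p,e)=ray("top",a),ray("side",b)
    t=np.linalg.lstsq(np.c_[d,-e],p-o,rcond=None)[0];x,y=o+t[0]*d,p+t[1]*e
    return (x+y)/2,np.linalg.norm(x-y)
def holes(img,box):
    x0,y0,x1,y1=box;s=4
    im=cv2.resize(img[y0:y1,x0:x1],None,fx=s,fy=s,interpolation=cv2.INTER_CUBIC);h=cv2.cvtColor(im,cv2.COLOR_RGB2HSV);out={}
    for k,(a,b) in HUE.items():
        m=cv2.inRange(h,(a,110,60),(b,255,255));cs,hi=cv2.findContours(m,cv2.RETR_CCOMP,cv2.CHAIN_APPROX_NONE)
        c=[q for q,r in zip(cs,hi[0]) if r[3]>=0 and len(q)>20]
        if c:
            q=max(c,key=cv2.contourArea);e=cv2.fitEllipse(cv2.convexHull(q));out[k]=((np.array(e[0])+.5)/s-.5+[x0,y0],np.array(e[1])/s)
    return out
def blobs(img,poly):
    s=4;x0,y0=np.min(poly,0);x1,y1=np.max(poly,0)
    g=cv2.resize(cv2.cvtColor(img[y0:y1,x0:x1],cv2.COLOR_RGB2GRAY),None,fx=s,fy=s,interpolation=cv2.INTER_CUBIC)
    r=np.zeros_like(g);cv2.fillPoly(r,[((np.array(poly)-[x0,y0])*s).astype(np.int32)],255)
    t=.72*np.median(g[r>0]);n,l,st,c=cv2.connectedComponentsWithStats(((g<t)&(r>0)).astype(np.uint8))
    return [((c[i]+.5)/s-.5+[x0,y0],st[i,2:]/s) for i in range(1,n) if st[i,4]>60]
E
python3 - <<'E'
from h import *
t=cv2.imread("pics/top0.png")[...,::-1];s=cv2.imread("pics/side0.png")[...,::-1]
A=holes(t,(185,155,385,210));B=holes(s,(255,150,385,305))
for k in HUE:
    print(k,A.get(k),B.get(k)); 
    if k in A and k in B: print(np.round(tri(A[k][0],B[k][0])[0],1),tri(A[k][0],B[k][0])[1],plane("top",A[k][0],56).round(1),plane("side",B[k][0],56).round(1))
C=blobs(t,[(160,254),(315,267),(315,286),(160,273)]);D=blobs(s,[(192,168),(206,168),(232,258),(211,262)])
for c in C:print("top",c[0].round(1),c[1],plane("top",c[0],36).round(1))
for c in D:print("side",c[0].round(1),c[1],plane("side",c[0],36).round(1))
a=cv2.resize(t[150:300,130:390,::-1],None,fx=3,fy=3);b=cv2.resize(s[150:310,180:380,::-1],None,fx=3,fy=3)
cv2.imwrite("pics/c1.png",a);cv2.imwrite("pics/c2.png",b)
E
```

```text
blue (array([342.98925781, 175.88639641]), array([17.29530716, 17.61259079])) (array([340.02641296, 251.26973724]), array([15.5413332 , 20.01554298]))
[ 651.1 -152.8   53.6] 1.0992171559433515 [ 651.  -152.5   56. ] [ 649.4 -154.5   56. ]
green (array([304.39204407, 178.51525307]), array([17.44163513, 17.62592316])) (array([318.32476807, 222.38655853]), array([13.10995007, 17.84537506]))
[646.2 -78.3  54.3] 1.5503961865545883 [646.6 -78.4  56. ] [644.7 -79.8  56. ]
pink (array([274.56565094, 171.63361549]), array([3.53064179, 4.8961091 ])) (array([299.39152527, 196.61547852]), array([11.56095219, 16.49978065]))
[644.7 -19.6  73.1] 22.098723567354266 [660.7 -21.6  56. ] [640.5  -3.5  56. ]
yellow (array([222.85647964, 180.39196587]), array([14.28693771, 15.57773495])) (array([285.2601757 , 172.75120354]), array([ 9.01266766, 14.22556114]))
[644.5  77.5  53.4] 1.2477328738601077 [644.4  77.   56. ] [642.6  74.4  56. ]
top [178.6 265.1] [ 4.25  4.75 65.75] [486.6 160.8  36. ]
top [219.  268.4] [ 3.5  5.  52.5] [479.2  85.   36. ]
top [258.9 271.6] [ 2.5   3.5  21.75] [472.4  10.1  36. ]
top [297.2 274.4] [ 4.25  4.25 25.  ] [466.1 -62.   36. ]
side [201.8 175.2] [  5.    8.  117.5] [484.8 158.4  36. ]
side [207.1 198.4] [  5.5    8.75 137.  ] [477.4  82.6  36. ]
side [212.9 224.7] [  6.     8.75 153.75] [469.9   7.3  36. ]
side [219.8 255. ] [  6.5    9.   171.25] [462.6 -68.   36. ]
```

View pics/c1.png

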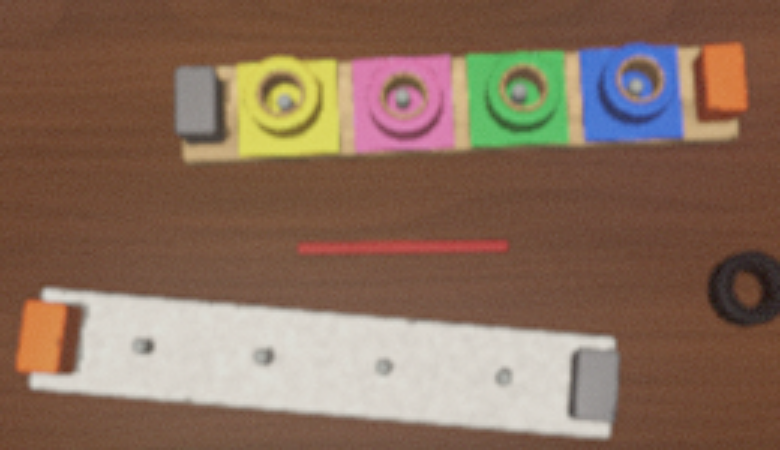

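View pics/c2.png

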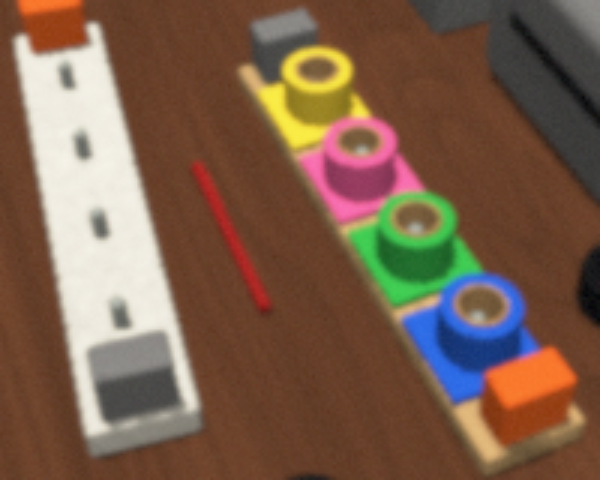

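>>> {"api": "apply_moves", "payload": {
  "moves": [
    [[45.6,44.1,-3.1],[0,0,73.4]],
    [[45.6,44.1,-3.1],[0,0,73.4]],
    [[45.6,44.1,-3.1],[0,0,73.4]],
    [[45.6,44.1,-3.1],[0,0,73.4]],
    [[45.6,44.1,-3.1],[0,0,73.4]],
    [[45.6,44.1,-3.1],[0,0,73.4]],
    [[45.6,44.1,-3.1],[0,0,73.4]],
    [[45.6,44.1,-3.1],[0,0,73.4]],
    [[45.6,44.1,-3.1],[0,0,73.4]],
    [[45.6,44.1,-3.1],[0,0,73.4]],
    [[45.6,44.1,-3.1],[0,0,73.4]],
    [[45.6,44.1,-3.1],[0,0,73.4]]
  ]
}}

```text
time: 1.65
tcp_pos: [649.9, -152.6, 199.7]
ee_rot: [-179.9, -0.0, 91.6]
wrist_force: [-0.2, -1.1, -0.5]
gripper_width: 85.4
grasp_force: 0.0
```

```bash
cat >> h.py <<'E'
from scipy.spatial.transform import Rotation as Ro
def wplane(uv,z,s):
    c=camera_info("wrist");K=c["mtx"];T=c["tool_from_camera"];p=(np.array(uv)-K[:2,2]);r=np.linalg.norm(p);th=r/K[0,0]
    d=np.r_[p/r*np.sin(th),np.cos(th)];R=Ro.from_euler("xyz",s["ee_rot"],degrees=True).as_matrix()
    o=s["tcp_pos"]+R@T[:3,3];d=R@T[:3,:3]@d;return o+d*(z-o[2])/d[2]
E
python3 - <<'E'
from h import *
s=state();w=grab_frame("wrist");cv2.imwrite("pics/w1.png",w[...,::-1]);print(s["tcp_pos"],s["ee_rot"])
for k,v in holes(w,(0,0,560,420)).items(): print(k,v,wplane(v[0],56,s).round(1))
E
```

```text
[ 649.91726273 -152.55179112  199.65255237] [-1.79916339e+02 -1.80942762e-03  9.15696913e+01]
blue (array([282.99304199, 196.77154541]), array([34.31254578, 34.73993683])) [ 649.3 -152.2   56. ]
green (array([279.79382324, 113.58267975]), array([35.46368027, 36.27298355])) [644.5 -77.9  56. ]
pink (array([277.58355713,  29.61391258]), array([33.08019638, 36.03439713])) [640.5  -2.   56. ]
```

View pics/w1.png

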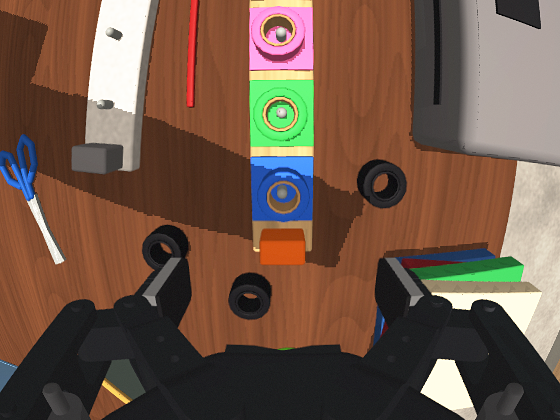

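The wrist view shows blue at (283,197), green at (280,114) and pink at (278,30). It agrees with the fixed cameras to within 1–2 mm. Next I grasp blue.

>>> {"api": "apply_moves", "payload": {
  "moves": [
    [[-0.05,0.05,-6],[0,0,0]],
    [[-0.05,0.05,-12],[0,0,0]],
    [[-0.05,0.05,-15.5],[0,0,0]],
    [[-0.05,0.05,-17.3],[0,0,0]],
    [[-0.05,0.05,-17.3],[0,0,0]],
    [[-0.05,0.05,-17.3],[0,0,0]]
  ]
}}

```text
time: 2.45
tcp_pos: [651.1, -153.7, 29.5]
ee_rot: [179.8, 0.1, 91.5]
wrist_force: [0.2, -0.2, 1.4]
gripper_width: 85.1
grasp_force: 0.0
```

>>> {"api": "apply_moves", "payload": {
  "moves": [
    [[0,0,0],[0,0,0]],
    [[0,0,0],[0,0,0]],
    [[0,0,0],[0,0,0]],
    [[0,0,0],[0,0,0]],
    [[0,0,0],[0,0,0]],
    [[0,0,0],[0,0,0]]
  ],
  "hand": 1,
  "grip_force": 40
}}

```text
time: 3.2
tcp_pos: [650.8, -152.9, 28.8]
ee_rot: [179.9, 0.0, 91.5]
wrist_force: [-0.5, -0.6, 6.3]
gripper_width: 46.0
grasp_force: 41.9
```

>>> {"api": "apply_moves", "payload": {
  "moves": [
    [[0,0,3],[0,0,0]],
    [[0,0,6],[0,0,0]],
    [[-3,5,7],[0,0,-7.1]],
    [[-16.4,31.25,7],[0,0,-7.1]],
    [[-16.4,31.25,7],[0,0,-7.1]],
    [[-16.4,31.25,7],[0,0,-7.1]],
    [[-16.4,31.25,7],[0,0,-7.1]],
    [[-16.4,31.25,7],[0,0,-7.1]],
    [[-16.4,31.25,7],[0,0,-7.1]],
    [[-16.4,31.25,7],[0,0,-7.1]],
    [[-16.4,31.25,5],[0,0,-7.1]],
    [[-16.4,31.25,4],[0,0,-7.1]]
  ]
}}

```text
time: 4.7
tcp_pos: [485.8, 158.7, 66.4]
ee_rot: [-179.9, 0.0, 84.3]
wrist_force: [0.1, -0.7, -1.3]
gripper_width: 46.3
grasp_force: 41.4
```

```bash
python3 - <<'E'
from h import *
s=state();w=grab_frame("wrist");print(s["tcp_pos"],s["ee_rot"])
t=grab_frame("top");d=grab_frame("side")
cv2.imwrite("pics/w2.png",np.hstack([cv2.resize(t[200:320,120:340],(385,420-210)),cv2.resize(d[130:290,150:330],(385,210))])[...,::-1])
cv2.imwrite("pics/w2.png",np.vstack([cv2.resize(np.hstack([t[220:300,130:290],d[140:220,140:300]]),(800,200)),cv2.resize(w,(800,600))[200:]])[...,::-1])
E
```

```text
[485.75748508 158.66992578  66.41664693] [-1.79942033e+02  3.40170692e-02  8.42780443e+01]
```

View pics/w2.png

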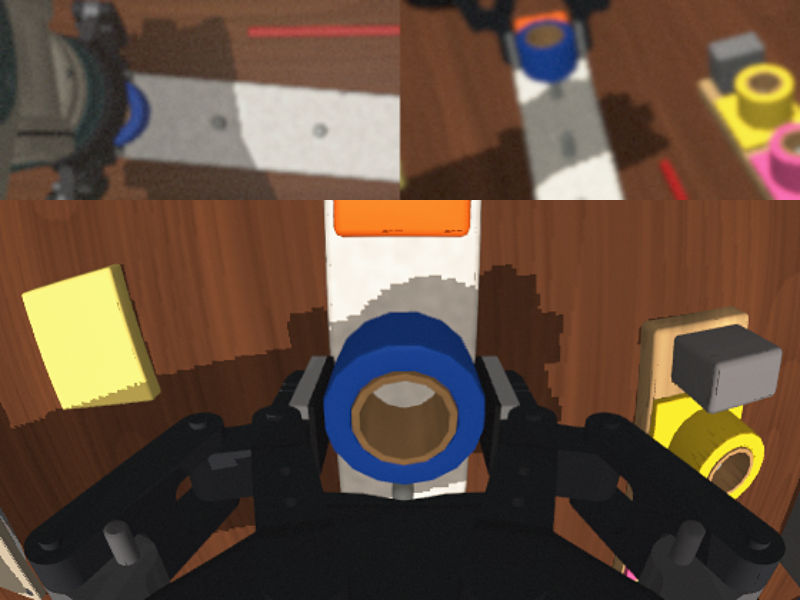

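The wrist view shows blue held level with its hole at (405,418), centred over the rack. The second spindle is at (403,490), in line. I lower it now.

>>> {"api": "apply_moves", "payload": {
  "moves": [
    [[0,0.05,-1.5],[0,0,0]],
    [[0,0.05,-2.6],[0,0,0]],
    [[0,0.05,-3.4],[0,0,0]],
    [[0,0.05,-3.9],[0,0,0]],
    [[0,0.05,-3.9],[0,0,0]]
  ]
}}

```text
time: 5.48
tcp_pos: [485.5, 160.5, 28.7]
ee_rot: [-180.0, 0.0, 84.4]
wrist_force: [-1.5, 0.4, 4.2]
gripper_width: 46.0
grasp_force: 41.9
```

>>> {"api": "apply_moves", "payload": {
  "moves": [
    [[0,0,0],[0,0,0]],
    [[0,0,0],[0,0,0]],
    [[0,0,0],[0,0,0]],
    [[0,0,0],[0,0,0]],
    [[0,0,3],[0,0,0]],
    [[0,0,8],[0,0,0]],
    [[0,-5,11],[0,0,0]]
  ],
  "hand": 0
}}

```text
time: 6.35
tcp_pos: [487.4, 111.9, 140.9]
ee_rot: [179.8, -0.1, 84.7]
wrist_force: [0.5, -1.2, 0.4]
gripper_width: 85.5
grasp_force: 0.0
```

```bash
python3 - <<'E'
from h import *
s=state();w=grab_frame("wrist");print(s["tcp_pos"],s["ee_rot"],s["gripper_width"])
cv2.imwrite("pics/w3.png",w[...,::-1])
for z in (56,):
  for k,v in holes(w,(0,0,560,420)).items(): print(k,v,wplane(v[0],z,s).round(1))
E
```

```text
[487.41290561 111.8876143  140.91809299] [ 1.79757447e+02 -8.28523004e-02  8.46780445e+01] 85.52473967791379
blue (array([272.90930176, 149.46669006]), array([44.37511063, 44.73651505])) [484.7 160.6  56. ]
yellow (array([468.84512329, 237.41612244]), array([27.86763382, 36.79976273])) [641.5  77.5  56. ]
```

View pics/w3.png

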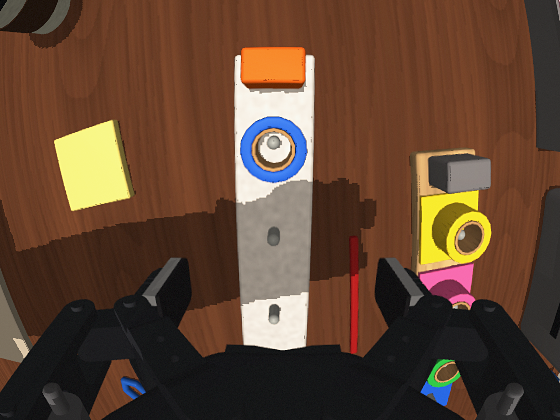

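Blue is seated flat on spindle 1 at (273,149), with the spindle tip visible in the hole. Next is green.

>>> {"api": "apply_moves", "payload": {
  "moves": [
    [[15.9,-18.8,0],[0,0,7.1]],
    [[15.9,-18.8,0],[0,0,7.1]],
    [[15.9,-18.8,0],[0,0,7.1]],
    [[15.9,-18.8,0],[0,0,7.1]],
    [[15.9,-18.8,0],[0,0,7.1]],
    [[15.9,-18.8,0],[0,0,7.1]],
    [[15.9,-18.8,-5],[0,0,7.1]],
    [[15.9,-18.8,-9],[0,0,7.1]],
    [[15.9,-18.8,-11.1],[0,0,7.1]],
    [[15.9,-18.8,-11.1],[0,0,7.1]],
    [[15.9,-18.8,-11.1],[0,0,7.1]]
  ]
}}

```text
time: 7.78
tcp_pos: [644.9, -76.8, 28.5]
ee_rot: [179.9, 0.0, 91.6]
wrist_force: [0.6, -0.0, 0.3]
gripper_width: 85.6
grasp_force: 0.0
```

>>> {"api": "apply_moves", "payload": {
  "moves": [
    [[0,0,0],[0,0,0]],
    [[0,0,0],[0,0,0]],
    [[0,0,0],[0,0,0]],
    [[0,0,0],[0,0,0]],
    [[0,0,0],[0,0,0]],
    [[0,0,0],[0,0,0]]
  ],
  "hand": 1,
  "grip_force": 40
}}

```text
time: 8.52
tcp_pos: [645.7, -77.8, 28.9]
ee_rot: [179.9, 0.0, 91.5]
wrist_force: [-1.1, 1.4, 6.5]
gripper_width: 46.7
grasp_force: 41.2
```

>>> {"api": "apply_moves", "payload": {
  "moves": [
    [[0,0,3],[0,0,0]],
    [[0,0,6],[0,0,0]],
    [[-3,3,7],[0,0,-7.1]],
    [[-16.6,16.2,7],[0,0,-7.1]],
    [[-16.6,16.2,7],[0,0,-7.1]],
    [[-16.6,16.2,7],[0,0,-7.1]],
    [[-16.6,16.2,7],[0,0,-7.1]],
    [[-16.6,16.2,7],[0,0,-7.1]],
    [[-16.6,16.2,5],[0,0,-7.1]],
    [[-16.6,16.2,4],[0,0,-7.1]],
    [[-16.6,16.2,4],[0,0,-7.1]]
  ]
}}

```text
time: 9.9
tcp_pos: [478.6, 83.7, 66.5]
ee_rot: [-179.9, 0.0, 84.3]
wrist_force: [-0.1, -0.4, 0.1]
gripper_width: 47.3
grasp_force: 41.5
```

>>> {"api": "apply_moves", "payload": {
  "moves": [
    [[0,0,-1.5],[0,0,0]],
    [[0,0,-2.6],[0,0,0]],
    [[0,0,-3.4],[0,0,0]],
    [[0,0,-3.9],[0,0,0]],
    [[0,0,-3.9],[0,0,0]]
  ]
}}

```text
time: 10.52
tcp_pos: [478.3, 84.4, 28.9]
ee_rot: [-180.0, 0.0, 84.4]
wrist_force: [-2.5, -0.6, 6.3]
gripper_width: 47.2
grasp_force: 42.0
```

>>> {"api": "apply_moves", "payload": {
  "moves": [
    [[0,0,0],[0,0,0]],
    [[0,0,0],[0,0,0]],
    [[0,0,0],[0,0,0]],
    [[0,0,0],[0,0,0]],
    [[0,0,3],[0,0,0]],
    [[0,0,8],[0,0,0]],
    [[0,-5,11],[0,0,0]]
  ],
  "hand": 0
}}

```text
time: 11.4
tcp_pos: [480.1, 35.7, 140.7]
ee_rot: [179.8, -0.0, 84.7]
wrist_force: [1.5, -0.8, -0.2]
gripper_width: 85.2
grasp_force: 0.0
```

```bash
python3 - <<'E'
from h import *
s=state();w=grab_frame("wrist");print(s["tcp_pos"],s["ee_rot"],s["gripper_width"])
cv2.imwrite("pics/w4.png",w[...,::-1])
for k,v in holes(w,(0,0,560,420)).items(): print(k,v,wplane(v[0],56,s).round(1))
E
```

```text
[480.09234086  35.67135892 140.72927941] [ 1.79793802e+02 -4.56766125e-02  8.46951829e+01] 85.23282504010994
blue (array([273.34494019,  42.25488663]), array([42.31091309, 45.33929825])) [484.8 160.   56. ]
green (array([273.25714111, 149.50163269]), array([44.20767593, 44.64450455])) [477.6  84.3  56. ]
pink (array([473.64196777, 239.37278748]), array([27.60570526, 36.59010696])) [639.3  -1.1  56. ]
yellow (array([480.67324829, 147.12669373]), array([30.57122993, 38.87992477])) [641.5  76.9  56. ]
```

View pics/w4.png

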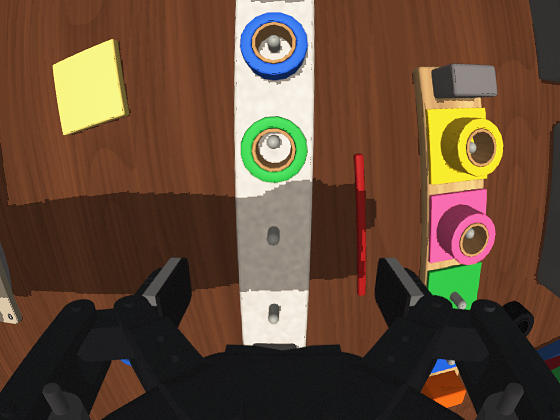

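Green is seated at (273,149). Next is pink.

>>> {"api": "apply_moves", "payload": {
  "moves": [
    [[16.2,-3.65,0],[0,0,7.1]],
    [[16.2,-3.65,0],[0,0,7.1]],
    [[16.2,-3.65,0],[0,0,7.1]],
    [[16.2,-3.65,0],[0,0,7.1]],
    [[16.2,-3.65,0],[0,0,7.1]],
    [[16.2,-3.65,-5],[0,0,7.1]],
    [[16.2,-3.65,-9],[0,0,7.1]],
    [[16.2,-3.65,-11.1],[0,0,7.1]],
    [[16.2,-3.65,-11.1],[0,0,7.1]],
    [[16.2,-3.65,-11.1],[0,0,7.1]]
  ]
}}

```text
time: 12.7
tcp_pos: [640.6, -1.9, 28.5]
ee_rot: [179.9, 0.0, 91.5]
wrist_force: [0.2, 0.4, 0.1]
gripper_width: 85.4
grasp_force: 0.0
```

>>> {"api": "apply_moves", "payload": {
  "moves": [
    [[0,0,0],[0,0,0]],
    [[0,0,0],[0,0,0]],
    [[0,0,0],[0,0,0]],
    [[0,0,0],[0,0,0]],
    [[0,0,0],[0,0,0]],
    [[0,0,0],[0,0,0]]
  ],
  "hand": 1,
  "grip_force": 40
}}

```text
time: 13.45
tcp_pos: [641.8, -2.2, 28.8]
ee_rot: [179.9, 0.0, 91.5]
wrist_force: [-2.0, -0.4, 5.5]
gripper_width: 46.1
grasp_force: 41.6
```

>>> {"api": "apply_moves", "payload": {
  "moves": [
    [[0,0,3],[0,0,0]],
    [[0,0,6],[0,0,0]],
    [[-3,0,7],[0,0,-7.1]],
    [[-16.95,1.05,7],[0,0,-7.1]],
    [[-16.95,1.05,7],[0,0,-7.1]],
    [[-16.95,1.05,7],[0,0,-7.1]],
    [[-16.95,1.05,7],[0,0,-7.1]],
    [[-16.95,1.05,5],[0,0,-7.1]],
    [[-16.95,1.05,4],[0,0,-7.1]],
    [[-16.95,1.05,4],[0,0,-7.1]]
  ]
}}

```text
time: 14.7
tcp_pos: [471.7, 8.3, 66.7]
ee_rot: [-179.9, -0.0, 84.4]
wrist_force: [-0.6, 0.2, -0.3]
gripper_width: 46.4
grasp_force: 41.4
```

>>> {"api": "apply_moves", "payload": {
  "moves": [
    [[0,0,-1.5],[0,0,0]],
    [[0,0,-2.6],[0,0,0]],
    [[0,0,-3.4],[0,0,0]],
    [[0,0,-3.9],[0,0,0]],
    [[0,0,-3.9],[0,0,0]]
  ]
}}

```text
time: 15.32
tcp_pos: [471.0, 8.4, 28.8]
ee_rot: [-180.0, 0.0, 84.4]
wrist_force: [-2.2, -0.5, 5.7]
gripper_width: 46.1
grasp_force: 41.9
```

>>> {"api": "apply_moves", "payload": {
  "moves": [
    [[0,0,0],[0,0,0]],
    [[0,0,0],[0,0,0]],
    [[0,0,0],[0,0,0]],
    [[0,0,0],[0,0,0]],
    [[0,0,3],[0,0,0]],
    [[0,0,8],[0,0,0]],
    [[0,-5,11],[0,0,0]]
  ],
  "hand": 0
}}

```text
time: 16.2
tcp_pos: [472.2, -40.4, 140.5]
ee_rot: [179.8, -0.0, 84.7]
wrist_force: [1.3, 0.2, -0.3]
gripper_width: 85.6
grasp_force: 0.0
```

```bash
python3 - <<'E'
from h import *
s=state();w=grab_frame("wrist");print(s["tcp_pos"],s["ee_rot"],s["gripper_width"])
cv2.imwrite("pics/w5.png",w[...,::-1])
for k,v in holes(w,(0,0,560,420)).items(): print(k,v,wplane(v[0],56,s).round(1))
E
```

```text
[472.19441191 -40.40906182 140.54810731] [ 1.79834681e+02 -2.48574005e-02  8.47006366e+01] 85.61719624916618
green (array([274.39404297,  42.37021255]), array([42.22390747, 45.22103119])) [477.5  83.7  56. ]
pink (array([274.07797241, 148.20579529]), array([44.30845261, 44.85794449])) [470.3   9.1  56. ]
yellow (array([483.67498779,  53.71854401]), array([29.15028191, 39.30508041])) [641.7  76.4  56. ]
```

View pics/w5.png

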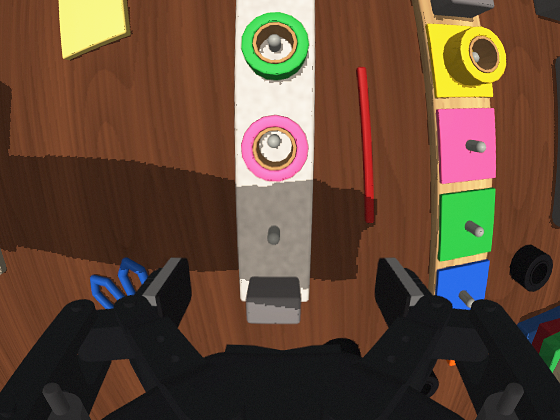

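Pink is seated at (274,148). Next is yellow.

>>> {"api": "apply_moves", "payload": {
  "moves": [
    [[17.15,11.8,0],[0,0,7.1]],
    [[17.15,11.8,0],[0,0,7.1]],
    [[17.15,11.8,0],[0,0,7.1]],
    [[17.15,11.8,0],[0,0,7.1]],
    [[17.15,11.8,0],[0,0,7.1]],
    [[17.15,11.8,0],[0,0,7.1]],
    [[17.15,11.8,-5],[0,0,7.1]],
    [[17.15,11.8,-9],[0,0,7.1]],
    [[17.15,11.8,-11.1],[0,0,7.1]],
    [[17.15,11.8,-11.1],[0,0,7.1]],
    [[17.15,11.8,-11.1],[0,0,7.1]]
  ]
}}

```text
time: 17.62
tcp_pos: [643.0, 75.9, 28.6]
ee_rot: [179.9, 0.0, 91.4]
wrist_force: [-0.1, -0.1, -0.6]
gripper_width: 85.2
grasp_force: 0.0
```

>>> {"api": "apply_moves", "payload": {
  "moves": [
    [[0,0,0],[0,0,0]],
    [[0,0,0],[0,0,0]],
    [[0,0,0],[0,0,0]],
    [[0,0,0],[0,0,0]],
    [[0,0,0],[0,0,0]],
    [[0,0,0],[0,0,0]]
  ],
  "hand": 1,
  "grip_force": 40
}}

```text
time: 18.38
tcp_pos: [643.8, 76.4, 29.0]
ee_rot: [179.9, 0.0, 91.5]
wrist_force: [-1.8, 0.2, 6.8]
gripper_width: 47.4
grasp_force: 41.3
```

>>> {"api": "apply_moves", "payload": {
  "moves": [
    [[0,0,3],[0,0,0]],
    [[0,0,6],[0,0,0]],
    [[-3,-2,7],[0,0,-7.1]],
    [[-17.85,-14.35,7],[0,0,-7.1]],
    [[-17.85,-14.35,7],[0,0,-7.1]],
    [[-17.85,-14.35,7],[0,0,-7.1]],
    [[-17.85,-14.35,7],[0,0,-7.1]],
    [[-17.85,-14.35,7],[0,0,-7.1]],
    [[-17.85,-14.35,5],[0,0,-7.1]],
    [[-17.85,-14.35,4],[0,0,-7.1]],
    [[-17.85,-14.35,4],[0,0,-7.1]]
  ]
}}

```text
time: 19.75
tcp_pos: [464.1, -66.3, 66.5]
ee_rot: [-179.9, -0.0, 84.5]
wrist_force: [0.0, -0.4, -0.0]
gripper_width: 47.2
grasp_force: 41.4
```

>>> {"api": "apply_moves", "payload": {
  "moves": [
    [[0,0,-1.5],[0,0,0]],
    [[0,0,-2.6],[0,0,0]],
    [[0,0,-3.4],[0,0,0]],
    [[0,0,-3.9],[0,0,0]],
    [[0,0,-3.9],[0,0,0]]
  ]
}}

```text
time: 20.38
tcp_pos: [463.7, -67.0, 29.0]
ee_rot: [-179.9, -0.0, 84.4]
wrist_force: [-3.7, 0.6, 7.9]
gripper_width: 47.4
grasp_force: 42.0
```

>>> {"api": "apply_moves", "payload": {
  "moves": [
    [[0,0,0],[0,0,0]],
    [[0,0,0],[0,0,0]],
    [[0,0,0],[0,0,0]],
    [[0,0,0],[0,0,0]],
    [[0,0,3],[0,0,0]],
    [[0,0,8],[0,0,0]],
    [[0,-5,12],[0,0,0]],
    [[0,-11,15],[0,0,0]],
    [[0,-15,15],[0,0,0]],
    [[0,-15,15],[0,0,0]]
  ],
  "hand": 0
}}

```text
time: 21.62
tcp_pos: [464.9, -220.3, 179.2]
ee_rot: [179.9, 0.1, 84.2]
wrist_force: [-0.6, 0.1, -0.7]
gripper_width: 85.2
grasp_force: 0.0
```

```bash
python3 - <<'E'
from h import *
s=state();w=grab_frame("wrist");print(s["tcp_pos"],s["time"],s["gripper_width"])
for k,v in holes(w,(0,0,560,420)).items(): print(k,v,wplane(v[0],56,s).round(1))
t=grab_frame("top");d=grab_frame("side")
cv2.imwrite("pics/f.png",np.hstack([cv2.resize(w,(500,375)),cv2.resize(d[130:310,150:294],(300,375))])[...,::-1])
A=holes(t,(140,240,340,300));B=holes(d,(175,140,250,300))
for k in A:
    if k in B: print(k,[np.round(q,1) for q in tri(A[k][0],B[k][0])])
E
```

```text
[ 464.89028859 -220.2664808   179.21627048] 21.625 85.229619746575
blue (array([125.31041718, 110.42589569]), array([13.35989857, 41.2198143 ])) [ 336.9 -123.3   56. ]
green (array([454.40603638,  35.40503311]), array([12.19719028, 19.53103828])) [632.2 -82.2  56. ]
yellow (array([261.75354004,  21.29307556]), array([34.76680374, 38.18614197])) [463.1 -67.2  56. ]Traceback (most recent call last):
  File "<stdin>", line 6, in <module>
  File "h.py", line 17, in holes
    c=[q for q,r in zip(cs,hi[0]) if r[3]>=0 and len(q)>20]
                           ~~^^^
TypeError: 'NoneType' object is not subscriptable
```

View pics/f.png

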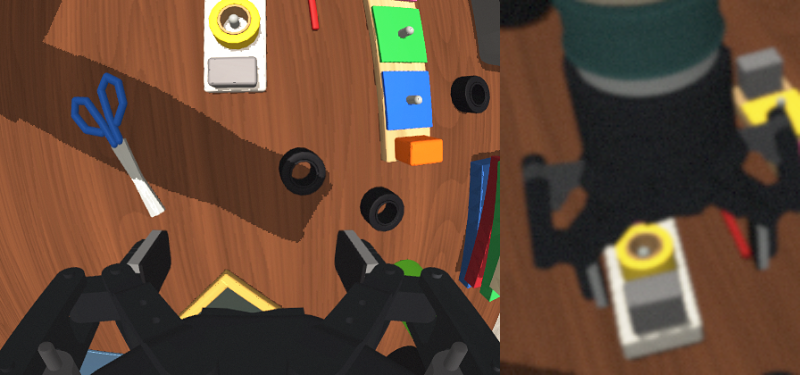

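Yellow is seated, with its spindle visible in the hole at (235,20). I move the arm farther away for an overall check.

>>> {"api": "apply_moves", "payload": {
  "moves": [
    [[-5,-6,3],[0,0,0]],
    [[-10,-12,6],[0,0,0]],
    [[-15,-18,6],[0,0,0]],
    [[-18,-24,6],[0,0,0]],
    [[-20,-30,6],[0,0,0]],
    [[-20,-30,6],[0,0,0]],
    [[-20,-30,6],[0,0,0]]
  ]
}}

```text
time: 22.65
tcp_pos: [263.2, -519.1, 237.4]
ee_rot: [-180.0, -0.0, 84.2]
wrist_force: [0.5, 0.8, 0.9]
gripper_width: 85.6
grasp_force: 0.0
```

```bash
python3 - <<'E'
from h import *
t=grab_frame("top");d=grab_frame("side")
cv2.imwrite("pics/f2.png",np.hstack([cv2.resize(t[220:310,120:350],(460,180)),cv2.resize(d[140:310,150:310],(339,360))[:180]])[...,::-1])
a=np.zeros((360,800,3),np.uint8);a[:180,:460]=cv2.resize(t[220:310,120:350],(460,180));a[:,461:]=cv2.resize(d[140:310,150:310],(339,360))
cv2.imwrite("pics/f2.png",a[...,::-1])
try:
    A=holes(t,(140,235,340,300));B=holes(d,(175,140,250,300))
    for k in A:
        if k in B: print(k,[np.round(q,1) for q in tri(A[k][0],B[k][0])])
except TypeError as e: print(e)
E
```

```text
'NoneType' object is not subscriptable
```

View pics/f2.png

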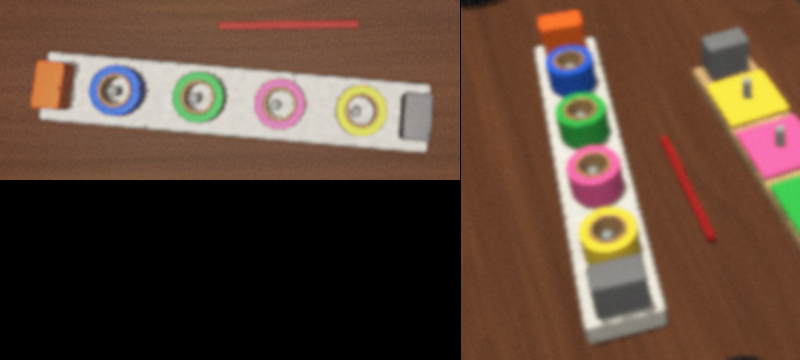

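All four rolls sit flat on their own spindles in the order blue, green, pink, yellow from the orange block: (116,90), (199,96), (279,103) and (360,109) in the top crop.

```bash
python3 -c "
from station import *
print(job_done())"
```

```text
the job is handed in; nothing more can be done
None
```

The job is handed in: all four rolls were moved and let go, and in the final pictures they sit flat on the white rack's spindles in the order blue, green, pink, yellow from the orange block, at about 23 s on the clock.

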